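Set the ratchet rest level with the anvil block and lay the bar across

ROBOT

A 6-joint arm with a two-finger parallel gripper is mounted at the origin on the work surface. World frame = base frame: x ahead of the robot, y to its left, z up, the work surface at z = 0. Lengths are in m, angles in degrees, forces in N, time in s.
With the tool pointing down it reaches from about 0.3 to 0.775 m from the base axis. Payload 14.6 kg.
Tool frame: the origin (TCP) lies midway between the tips of the shut fingers; the grasp point (between the pads) lies 19 mm behind it; x points along the fingers, y is the direction in which the jaws open and shut, and the axes are right-handed (so a half turn about x gives the same grasp; the last joint's range is limited). The gripper opens to 94 mm and grips with 3 to 60 N. Pads are 16 mm wide; open, the fingers measure 119 mm over their backs; the gripper's body (75 mm by 177 mm) begins 78 mm behind the grasp point.
Start: joints at [67.747, 17.183, 87.147, -0, 75.671, -3.816], TCP at [0.174, 0.522, 0.205] pointing down, gripper open.
Joint ranges: [-173.82, 173.82], [-45.26, 126.66], [13.44, 144.39], [-59.66, 239.66], [0, 175.72], [-146.38, 146.38]. Speed limits (degrees/s): [127.2, 127.2, 147.25, 180, 180, 180].

INTERFACE

Orientations are given as a 3x3 rotation matrix whose columns are the frame's x, y, z axes.
In Python, from bench import robot gives the robot as it stands. Calls block until the motion is done:
- robot.reach(position, orientation): joint-space move of the TCP to a pose.
- robot.move_linear(position, frame=None, velocity=0.15): straight line of the TCP; frame=None keeps the orientation; velocity is the mean speed in m/s.
- robot.move_j(angles): joint-space move.
- robot.grip(opening, grasp_force=None): opening from 0.0 (shut) to 1.0 (fully open); grasp_force is the grip in N (None keeps the last); returns when the fingers have stopped.
- robot.wait(seconds).
- robot.solve_ik(position, orientation): joint angles nearest the present ones, or None.
- robot.snapshot(name): name is "scene" or "top"; returns a dict with "pixels" (420x560x3 uint8, blue, green, red), "fx", "fy", "cx", "cy" (pixels), "xyz" and "rotation" of the camera in the world. Camera axes: x right, y up, looking along -z (the intrinsics and any distortion apply to the point x, -y, -z); pixel columns grow to the right and rows downward; lengths in m; the calibration is good to about 2 mm. A picture is of the moment at which its call begins. There is no depth.
A pose or a line that the arm cannot do raises robot.PlanningError and nothing moves.
- robot.close_job(): hands the job in, once; it reports no verdict.
Readings, each from a call of its own:
- robot.read_time_s(): time.
- robot.read_joint_positions(): joint angles.
- robot.read_qd(): joint speeds.
- robot.read_effort(): joint torques, N m.
- robot.read_tool_pos(): TCP position.
- robot.read_ee_rot(): TCP orientation.
- robot.read_ft_force(): force on the tool from outside, world axes, zero at the start.
- robot.read_wrist_torque(): the same for the moment, N m.
- robot.read_gripper_width(): opening from 0.0 (shut) to 1.0 (fully open).
Only numpy, scipy, OpenCV 4.12 (cv2) and the standard library are available. Lean on these libraries where they do the work, as an engineer would, in place of code of your own. Each camera call takes 0.05 s, during which the arm holds its last target. There are 200 camera calls.

TASK

Pull the ratchet rest up slowly by its orange sprung handle, counting the clicks, and stop on the notch where its saddle floor is level with the top of the anvil block; ease it down onto that notch before letting go, so that the handle does not fly back. Then take the square bar from its wooden bearers and lay it gently in the saddle and across the block so that it lies level on both, without shifting the hammer, tin or tongs.

Things in the scene. Friction and masses are not known exactly. Their poses are not given: they have to be found in the camera images.
- stand: Green ratchet work rest, fixed to the bench. Origin: centre of the underside on the column's axis; z up, +y points to the anvil block. Base 130 x 110 x 16 mm, sleeve 40 x 40 mm up to z = 114 mm. A 20 mm square steel column slides straight up in it and carries saddle and handle. It starts seated on the lowest notch or one or two above; the wanted one is the sixth above the lowest: 6, 5 or 4 clicks
- pawl_box (a point): Centre of the pawl box on the sleeve's +x side (34 x 30 x 26 mm, red pin). Notches are 12 mm apart. The pawl clicks in under each tooth and then carries the column; no release: a notch clicked over cannot be undone, and two more lie above the wanted one. Raising takes the column's weight (2 to 10 N, unknown) plus a pull that climbs over each tooth to 5 to 8 N and falls by 2 to 4 N at the click
- saddle_set (a point): Fixed point, 198 mm above the stand's origin: where the centre of the saddle's floor is on the wanted notch (on the lowest it is 72 mm lower). The saddle, on top of the column, is a U open along the stand's y: floor 34 mm long in y, 36 mm clear in x between two 5 mm cheeks 16 mm high
- handle: Orange lifting grip, 40 (stand's x) x 18 (y) x 32 mm high; origin at its centre, 68 mm to the stand's -x from the column. Unloaded it is 19 mm above the saddle floor: 145 mm above the stand's origin on the lowest notch, 217 mm on the wanted one. Sprung: it slides up out of its can by 2.2 mm per newton, at most 58 mm, so under load its height does not tell the notch; let down, it slides home
- block: Dark steel anvil block, 80 x 90 mm (its x, y), on a round wooden stump 120 mm across, fixed. Origin: centre of the underside; its flat top is 198 mm up. It stands about 190 to 215 mm from the stand along the stand's +y
- bar: Brown square steel bar, 16 x 300 x 16 mm, 0.6 kg. Origin: middle of its underside; its y axis runs along its length. It starts lying on two wooden bearers 26 mm high and 200 mm apart. Laid well, its middle is about halfway between the saddle and the block's centre
- hammer: Forging hammer with wooden handle, lying to the left, 280 mm long; leave alone
- wax_tin: Brass-coloured round tin, 72 mm across, 50 mm high; leave alone
- tongs: Dark steel tongs lying on the far left, 280 mm long; leave alone
There are look-alikes about, which are no part of the job. What is shaped like the block but pink is not meant. What is shaped like the stand but pink is not meant.

How it is judged (in metres and radians):
On the way:
1. the rest stands on the wanted notch, level with the block, and is let go (z of handle in the frame of stand between 0.213 and 0.221 m and contact force between the fingers and stand below 0.1 N), for 0.3 s.
At the end, for the whole second after the job is handed in: The rest is on its sixth notch (orange grip 217 mm above the stand's underside, within 4 mm), and the bar rests at rest in the saddle and on the block, carried by both, level within 0.03 rad, its underside 198 mm up within 6 mm and its middle 40 to 170 mm from the column's axis along the stand's y (z of handle in the frame of stand between 0.213 and 0.221 m and contact force between bar and stand above 0.3 N and contact force between bar and block above 0.3 N and z of bar in the frame of stand between 0.192 and 0.204 m and y of bar in the frame of stand between 0.04 and 0.17 m and angle between bar's own y axis and vertical between 1.54 and 1.6 rad and angle between the y axis of bar and the y axis of stand, either way round below 0.4 rad and linear speed of bar below 0.02 m/s); the robot touches nothing.
It fails at once if the handle is jerked or let fly: it moves faster than 0.4 m/s (linear speed of handle above 0.4 m/s).
It fails at once if the bar is banged or pressed down on the rest or the block with more than 25 N (contact force between bar and stand above 25 N or contact force between bar and block above 25 N).
It fails at once if the hammer, the tin or the tongs are moved by more than 30 mm (distance of any of hammer, wax_tin, tongs from where it was at the start of the episode above 0.03 m).
It also fails if it takes over 72 s, if anything falls off the work surface, if the arm or the gripper's body presses on something with over 40 N, if the wrist force passes 120 N, or if a joint passes its speed limit or range.

## Working session

There is one attempt and no reset: what is moved stays moved. The work goes in short steps, each a Python script; the robot and the scene stay as the last script left them, time stands still between calls to the robot, and variables do not carry over. Pictures are saved under pics/ and viewed, about 8 in all and at most 12, crops included, and the job is handed in when it is done.

```bash
mkdir -p pics; ls
python3 - <<'E'
from bench import robot
import cv2, pickle
for n in("scene","top"):
    s=robot.snapshot(n); cv2.imwrite(f"pics/{n}0.png",s["pixels"]); pickle.dump(s,open(f"{n}0.pkl","wb"))
    print(n,{k:v for k,v in s.items() if k!="pixels"})
print(robot.read_time_s(),robot.read_ee_rot(),robot.read_ft_force())
E
```

```text
pics
scene {'fx': 499.7845664893035, 'fy': 499.7845664893035, 'cx': 282.26628675394056, 'cy': 209.67235846106658, 'xyz': array([ 0.51884713, -0.95717951,  1.03098898]), 'rotation': array([[ 0.99544658,  0.06102044, -0.07322992],
       [-0.09525239,  0.66595136, -0.73988902],
       [ 0.00361921,  0.74349532,  0.66873135]])}
top {'fx': 442.1500431926226, 'fy': 442.1500431926226, 'cx': 278.55368141185045, 'cy': 208.0919580306228, 'xyz': array([ 0.39593122, -0.00200955,  1.43923783]), 'rotation': array([[ 0.01296483,  0.98389088, -0.17829931],
       [-0.9998807 ,  0.01125927, -0.0105743 ],
       [-0.00839644,  0.17841513,  0.98391948]])}
0.1 [[-4.00278759e-04  3.16248212e-01  9.48676398e-01]
 [-9.56415285e-04  9.48675919e-01 -3.16248456e-01]
 [-9.99999463e-01 -1.03391615e-03 -7.72701962e-05]] [-0.43572659 -0.26931534 -0.21599871]
```

View pics/scene0.png

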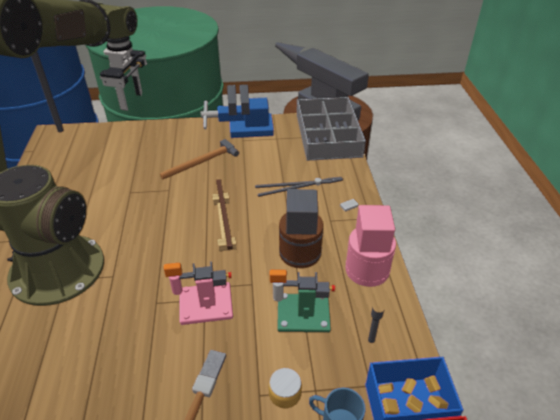

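View pics/top0.png

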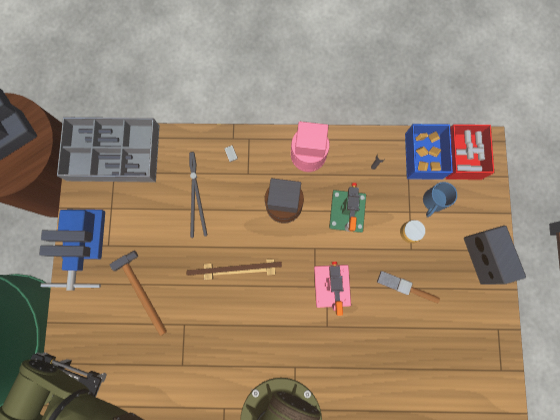

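The stand look-alikes are green at top (348,210) / scene (303,305), and pink at top (333,287). The green one fits the description. The block look-alikes are dark on a wooden stump at top (285,195) / scene (301,212), and pink at top (310,145). The dark one fits. The bar is at top (234,269). Next I'll measure these and enlarge one crop to confirm.

```bash
cat > h.py <<'E'
import numpy as np, cv2, pickle
def ray(s,u,v):
    d=np.array([(u-s["cx"])/s["fx"],-(v-s["cy"])/s["fy"],-1.]); return s["xyz"],s["rotation"]@d
def onz(s,u,v,z):
    o,d=ray(s,u,v); return o+d*(z-o[2])/d[2]
def two(s1,p1,s2,p2):
    o1,d1=ray(s1,*p1);o2,d2=ray(s2,*p2)
    t=np.linalg.lstsq(np.c_[d1,-d2],o2-o1,rcond=None)[0]
    a,b=o1+t[0]*d1,o2+t[1]*d2; return (a+b)/2,np.linalg.norm(a-b)
def proj(s,p):
    c=s["rotation"].T@(np.array(p)-s["xyz"]); return np.array([s["cx"]-s["fx"]*c[0]/c[2],s["cy"]+s["fy"]*c[1]/c[2]])
def mask(s,lo,hi,roi):
    h=cv2.cvtColor(s["pixels"],cv2.COLOR_BGR2HSV); m=cv2.inRange(h,lo,hi)
    k=np.zeros_like(m); x0,y0,x1,y1=roi; k[y0:y1,x0:x1]=m[y0:y1,x0:x1]; return k
def big(m):
    c=max(cv2.findContours(m,cv2.RETR_EXTERNAL,cv2.CHAIN_APPROX_NONE)[0],key=cv2.contourArea); M=cv2.moments(c)
    return c,(M["m10"]/M["m00"],M["m01"]/M["m00"]),cv2.contourArea(c)
E
python3 - <<'E'
from h import *
np.set_printoptions(precision=4,suppress=True)
T=pickle.load(open("top0.pkl","rb"));S=pickle.load(open("scene0.pkl","rb"))
for n,s,roi in(("T",T,(320,180,375,240)),("S",S,(265,265,340,335))):
    c,p,a=big(mask(s,(50,60,30),(90,255,255),roi)); 
    b=cv2.boxPoints(cv2.minAreaRect(c)); print(n,"green",p,a); 
    for q in b: print("  ",q,onz(s,*q,.016))
T_or=big(mask(T,(3,180,140),(16,255,255),(340,205,365,240)));S_or=big(mask(S,(3,180,140),(16,255,255),(262,262,300,295)))
print("orange",T_or[1:],S_or[1:],two(T,T_or[1],S,S_or[1]))
for n,s,roi in(("T",T,(260,170,310,225)),("S",S,(280,185,325,235))):
    h=cv2.cvtColor(s["pixels"],cv2.COLOR_BGR2HSV)
    m=mask(s,(0,0,0),(180,75,110),roi); c,p,a=big(m); print(n,"block",p,a,cv2.boundingRect(c))
    for q in cv2.boxPoints(cv2.minAreaRect(c)): print("  ",q,onz(s,*q,.198))
A=cv2.resize(T["pixels"][165:245,180:380],None,fx=4,fy=4,interpolation=cv2.INTER_CUBIC)[:, :]
B=cv2.resize(S["pixels"][175:335,185:385],None,fx=3,fy=3,interpolation=cv2.INTER_CUBIC)
A=cv2.resize(T["pixels"][165:285,180:380],None,fx=3,fy=3,interpolation=cv2.INTER_CUBIC)
cv2.imwrite("pics/cropT.png",A);cv2.imwrite("pics/cropS.png",B)
E
```

```text
T green (339.0322486074465, 210.30606860158312) 568.5
   [329.1721 228.1066] [ 0.5898 -0.1517  0.016 ]
   [332.6312 190.0574] [ 0.7162 -0.164   0.016 ]
   [350.8443 191.7131] [ 0.7113 -0.2238  0.016 ]
   [347.3853 229.7623] [ 0.5851 -0.2105  0.016 ]
S green (303.5718119563205, 312.460207292245) 1801.0
   [278. 289.] [ 0.5899 -0.138   0.016 ]
   [329. 289.] [ 0.721  -0.1501  0.016 ]
   [329. 331.] [ 0.7    -0.2765  0.016 ]
   [278. 331.] [ 0.5785 -0.2651  0.016 ]
orange ((352.484593837535, 223.43977591036415), 59.5) ((277.4519015659955, 272.54809843400443), 74.5) (array([ 0.5839, -0.2049,  0.1584]), np.float64(0.0020275502624715986))
T block (283.52351738241305, 195.04647704034207) 896.5 (267, 178, 34, 35)
   [266.0297 208.4386] [0.6194 0.0471 0.198 ]
   [270.0334 177.7435] [0.7097 0.0371 0.198 ]
   [300.8568 181.7639] [ 0.6987 -0.052   0.198 ]
   [296.8531 212.4591] [ 0.6088 -0.0409  0.198 ]
S block (301.05393457117594, 210.35139573070606) 1319.5 (280, 185, 38, 49)
   [280. 185.] [0.6134 0.0618 0.198 ]
   [317. 185.] [0.7106 0.053  0.198 ]
   [317. 233.] [ 0.6842 -0.1254  0.198 ]
   [280. 233.] [ 0.5968 -0.1173  0.198 ]
```

View pics/cropT.png

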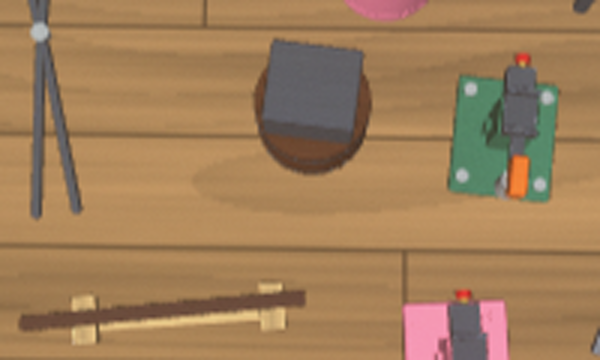

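View pics/cropS.png

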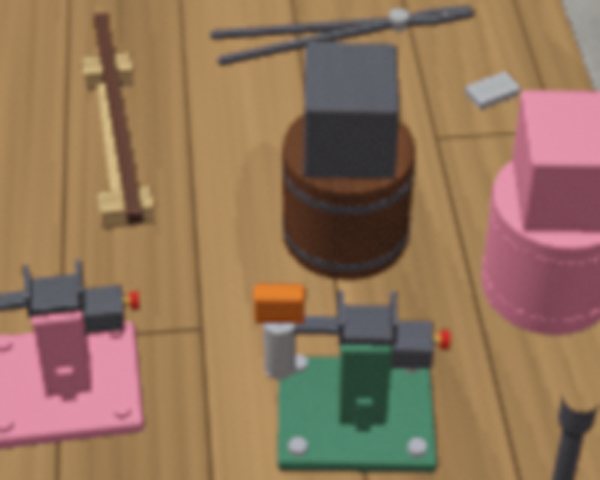

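Run:
```python
from h import *
np.set_printoptions(precision=4,suppress=True)
T=pickle.load(open("top0.pkl","rb"));S=pickle.load(open("scene0.pkl","rb"))
cT=lambda x,y:(x/3+180-.33,y/3+165-.33); cS=lambda x,y:(x/3+185-.33,y/3+175-.33)
def rep(n,P):
    P=np.array(P)[:,:2]; e=[P[(i+1)%4]-P[i] for i in range(4)]
    print(n,P.mean(0),"sides",[round(float(np.linalg.norm(x)),4) for x in e],"ang",[round(float(np.degrees(np.arctan2(x[1],x[0]))),1) for x in e])
rep("standT",[onz(T,*cT(*p),.016) for p in((460,75),(558,88),(550,201),(448,190))])
rep("standS",[onz(S,*cS(*p),.016) for p in((283,360),(433,360),(436,463),(279,463))])
rep("blockT",[onz(T,*cT(*p),.198) for p in((275,40),(364,52),(355,132),(263,120))])
rep("blockS",[onz(S,*cS(*p),.198) for p in((307,44),(397,50),(397,112),(306,106))])
b=[onz(T,*cT(*p),.042) for p in((20,321),(305,297))]; bS=[onz(S,*cS(*p),.042) for p in((101,14),(135,216))]
for q in(b,bS): print("bar",q,(q[0]+q[1])/2,np.linalg.norm(q[0]-q[1]),np.degrees(np.arctan2(*(q[0]-q[1])[1::-1])))
m=mask(T,(0,70,30),(12,190,110),(180,255,290,282)); c,p,a=big(m); print("bar mask",p,a,cv2.minAreaRect(c),onz(T,*p,.036))
# orange extent vs hypotheses
for s,roi in((T,(340,205,365,240)),(S,(262,262,300,295))):
    c,p,a=big(mask(s,(3,150,100),(18,255,255),roi)); x,y,w,h=cv2.boundingRect(c); print("orange",x,y,x+w,y+h)
    cx=np.array([.5839,-.2049])
    for z in(.145,.157,.169):
        q=np.array([proj(s,[cx[0]+dx*.02,cx[1]+dy*.009,z+dz*.016]) for dx in(-1,1) for dy in(-1,1) for dz in(-1,1)]); print(z,q.min(0),q.max(0))
```

```text
standT [ 0.6478 -0.2124] sides [0.1079, 0.1252, 0.1103, 0.1282] ang [-97.1, 174.8, 84.5, -6.3]
standS [ 0.6476 -0.2139] sides [0.1278, 0.1038, 0.1256, 0.1037] ang [-5.3, -98.1, 174.7, 83.0]
blockT [ 0.6643 -0.0049] sides [0.0864, 0.0786, 0.0883, 0.0792] ang [-97.3, 174.0, 83.1, -7.4]
blockS [ 0.6632 -0.0051] sides [0.0783, 0.08, 0.0755, 0.0806] ang [-11.2, -98.4, 169.1, 83.5]
bar [array([0.4432, 0.2995, 0.042 ]), array([0.4719, 0.002 , 0.042 ])] [0.4576 0.1507 0.042 ] 0.29893152425400316 95.4996955655778
bar [array([0.439 , 0.2987, 0.042 ]), array([ 0.4696, -0.0003,  0.042 ])] [0.4543 0.1492 0.042 ] 0.30062733740871633 95.84971665521927
bar mask (233.10533610533608, 267.988911988912) 240.5 ((233.54458618164062, 267.9960021972656), (4.162990570068359, 93.61134338378906), 84.8636245727539) [0.4568 0.1538 0.036 ]
orange 349 217 357 232
0.145 [347.8596 216.8553] [355.8722 231.8934]
0.157 [348.4492 216.1971] [356.554  231.3834]
0.169 [349.0495 215.5266] [357.2486 230.8641]
orange 269 269 287 283
0.145 [268.8552 268.1332] [286.9735 284.3905]
0.157 [268.7798 264.6433] [287.0261 281.0298]
0.169 [268.7034 261.104 ] [287.0795 277.6218]
```

```bash
cat >> h.py <<'E'
np.set_printoptions(precision=4,suppress=True)
def down(yaw):
    y=np.array([np.cos(np.radians(yaw)),np.sin(np.radians(yaw)),0]);x=np.array([0,0,-1.]);return np.c_[x,y,np.cross(x,y)]
SO=np.array([.6477,-.213,0]); YAW=-6.
c_,s_=np.cos(np.radians(YAW)),np.sin(np.radians(YAW)); SR=np.array([[c_,-s_,0],[s_,c_,0],[0,0,1]])
def st(x,y,z): return SO+SR@np.array([x,y,z])
E
python3 - <<'E'
from h import *
from bench import robot
p=robot.read_tool_pos()
robot.move_linear([p[0],p[1],.33],velocity=.25)
H=st(-.068,0,.30)
print(H,robot.solve_ik(H,down(84)),robot.solve_ik(st(0,.1,.3),down(-6)),robot.solve_ik([.456,.151,.2],down(5.7)))
robot.reach(H,down(84))
print(robot.read_tool_pos(),robot.read_time_s())
robot.grip(0.0,20)
robot.move_linear(st(-.068,0,.205),velocity=.15)
f0=np.array(robot.read_ft_force()); print("f0",f0)
z=.205
while z>.155:
    z-=.002; robot.move_linear(st(-.068,0,z),velocity=.03)
    f=np.array(robot.read_ft_force())-f0
    if abs(f[2])>1.0: break
print(z,robot.read_tool_pos(),f,robot.read_time_s())
s=robot.snapshot("scene"); cv2.imwrite("pics/touch.png",cv2.resize(s["pixels"][205:335,225:355],None,fx=4,fy=4))
E
```

```text
[ 0.5801 -0.2059  0.3   ] [ -22.9508   23.1703   66.7848   -0.       90.0449 -106.9508] [-12.93    30.8844  55.7574  -0.      93.3583  -6.93  ] [13.9519  8.5424 98.4728 -0.     72.9849  8.2519]
[ 0.5803 -0.2052  0.3001] 3.675
f0 [0.474  0.6976 0.0685]
0.17099999999999996 [ 0.58   -0.2059  0.1708] [-0.5388 -1.0594 -1.3016] 10.125
```

View pics/touch.png

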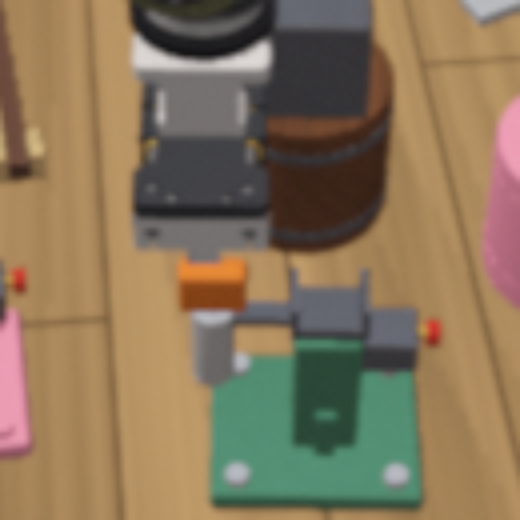

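The picture shows the shut fingers just above or on the orange grip at crop (212,262), above the green stand. The reading of -1.3 N has the wrong sign for contact, so it is probably noise. I'll carry on down.

Run:
```python
from h import *
from bench import robot
t=robot.read_time_s(); F=[]
for i in range(8): F.append(robot.read_ft_force()); robot.wait(.02)
F=np.array(F); print(F.mean(0),F.std(0),robot.read_time_s()-t)
b=F.mean(0); z=.171; n=0
while z>.148:
    z-=.002; robot.move_linear(st(-.068,0,z),velocity=.05)
    f=np.mean([robot.read_ft_force() for _ in range(3)],0)-b; print(round(z,3),f[2],end=" ")
    if f[2]>3: break
print(robot.read_tool_pos(),f,robot.read_time_s())
```

```text
[-0.1951 -0.1236 -0.0878] [0.4311 0.4524 0.3859] 0.13329999999999842
0.169 0.05069326066297357 0.167 0.000285790682704512 0.165 -0.24262168219509023 0.163 0.6007466137773417 0.161 2.837866672110574 0.159 16.683247038575963 [ 0.5804 -0.206   0.161 ] [-5.4218  2.3271 16.6832] 11.8083
```

The grip's top is at 0.161 m, so the rest starts on the lowest notch and needs 6 clicks. Now I'll grasp the handle and pull, tracking column height = lift − 2.2 mm/N·F.

```bash
cat >> h.py <<'E'
def favg(robot,n=4):
    F=[]
    for i in range(n): F.append(robot.read_ft_force()); robot.wait(.01)
    return np.mean(F,0)
E
python3 - <<'E'
from h import *
from bench import robot
robot.move_linear(st(-.068,0,.185),velocity=.15)
robot.grip(0.6)
robot.move_linear(st(-.068,0,.131),velocity=.12)
b=favg(robot,10)
robot.grip(0.0,55)
f=favg(robot,8)-b; z0=robot.read_tool_pos()[2]
print("grip",robot.read_gripper_width()*94,"f",f,"z0",z0,"t",robot.read_time_s())
pickle.dump((b,z0),open("b.pkl","wb"))
z=.131
while True:
    z+=.002; robot.move_linear(st(-.068,0,z),velocity=.05)
    f=(favg(robot)-b)[2]; zz=robot.read_tool_pos()[2]-z0; c=zz*1000+2.2*f
    print(f"{zz*1000:.1f}:{f:.1f}:{c:.1f}",end="  ")
    if c>34 or zz>.075: break
print(robot.read_time_s(),robot.read_gripper_width()*94)
E
```

```text
grip 17.808500265483758 f [ 0.2813 15.596   2.7803] z0 0.13100448666902859 t 14.5417
1.5:-2.4:-3.7  3.4:-2.9:-3.0  5.3:-4.4:-4.3  7.2:-4.6:-2.8  9.1:-5.5:-3.0  11.0:-6.5:-3.3  12.9:-6.9:-2.3  14.8:-7.8:-2.5  16.7:-8.4:-1.7  18.6:-9.8:-2.9  20.5:-9.4:-0.3  22.5:-10.4:-0.3  24.4:-11.1:0.0  26.4:-11.1:1.9  28.3:-11.3:3.4  30.2:-12.0:3.9  32.5:-9.5:11.5  34.5:-10.5:11.4  36.4:-9.9:14.5  38.3:-10.9:14.4  40.3:-11.5:14.9  42.2:-11.7:16.4  44.5:-9.1:24.6  46.4:-9.9:24.6  48.3:-10.7:24.9  50.3:-10.7:26.7  52.3:-11.4:27.2  54.2:-11.6:28.6  56.4:-8.7:37.3  22.7583 17.69030233377545
```

Clicks 1, 2 and 3 show as clean force drops at 32.5, 44.5 and 56.4 mm, exactly 12 mm apart. I expect clicks 4, 5 and 6 at about 68, 80 and 92 mm.

Run:
```python
from h import *
from bench import robot
b,z0=pickle.load(open("b.pkl","rb"))
z=robot.read_tool_pos()[2]; n=3; hist=[-8.7]; last=56.4
while n<6:
    z+=.0015; robot.move_linear(st(-.068,0,z),velocity=.05)
    f=(favg(robot)-b)[2]; zz=(robot.read_tool_pos()[2]-z0)*1000; c=zz+2.2*f
    print(f"{zz:.1f}:{f:.1f}:{c:.1f}",end="  ")
    hist.append(f)
    if f-min(hist[-3:])>1.6 and zz-last>9: n+=1; last=zz; print("CLICK",n)
    if zz>94.5: print("STOP"); break
print(robot.read_time_s(),robot.read_gripper_width()*94)
```

```text
56.4:-9.2:36.2  57.9:-9.6:36.6  59.3:-10.1:37.1  60.8:-10.1:38.7  62.2:-10.5:39.2  63.7:-11.0:39.5  65.1:-11.3:40.2  66.6:-12.0:40.3  68.3:-9.1:48.4  CLICK 4
69.8:-9.5:48.8  71.3:-10.2:48.9  72.7:-10.5:49.6  74.2:-10.9:50.1  75.6:-11.5:50.3  77.1:-11.6:51.5  78.5:-12.2:51.7  80.3:-8.7:61.2  CLICK 5
81.8:-9.7:60.5  83.3:-9.7:61.9  84.7:-10.4:61.9  86.2:-10.7:62.6  87.6:-11.1:63.2  89.1:-11.3:64.2  90.5:-11.9:64.3  92.3:-9.1:72.3  CLICK 6
29.8417 17.353615286472913
```

Run:
```python
from h import *
from bench import robot
b,z0=pickle.load(open("b.pkl","rb"))
robot.move_linear(st(-.068,0,z0+.078),velocity=.03)
z=z0+.078
while True:
    f=(favg(robot)-b)[2]; zz=(robot.read_tool_pos()[2]-z0)*1000
    print(f"{zz:.1f}:{f:.1f}",end="  ")
    if f>0.8 or z<z0+.069: break
    z-=.0015; robot.move_linear(st(-.068,0,z),velocity=.03)
robot.grip(0.5,10); robot.wait(.1)
print("f after",favg(robot,6)-b)
robot.move_linear(st(-.068,0,.29),velocity=.2)
print(robot.read_time_s())
# on toward the bar
robot.reach([.4565,.151,.25],down(5.7))
for n in("scene","top"):
    s=robot.snapshot(n); pickle.dump(s,open(n+"1.pkl","wb"))
    if n=="scene": S=s
    else: T=s
c,p,a=big(mask(S,(3,150,100),(18,255,255),(262,225,300,295))); x,y,w,h=cv2.boundingRect(c); print("orange",x,y,x+w,y+h)
for z in(.205,.217,.229):
    q=np.array([proj(S,st(-.068+dx*.02,dy*.009,z+dz*.016)) for dx in(-1,1) for dy in(-1,1) for dz in(-1,1)]); print(z,q.min(0),q.max(0))
A=cv2.resize(S["pixels"][155:335,160:360],(500,450));B=cv2.resize(T["pixels"][190:370,190:302],(280,450))
cv2.imwrite("pics/after.png",np.hstack([A,B])); print(robot.read_time_s())
```

```text
77.2:-4.3  75.8:-2.5  74.4:-2.5  72.9:-1.8  71.8:0.4  71.4:8.7  f after [ 0.0058 -0.218  -0.3857]
33.3583
orange 269 247 288 262
0.205 [266.9227 251.127 ] [285.2129 267.0319]
0.217 [266.8294 247.3784] [285.2541 263.4249]
0.229 [266.7348 243.5747] [285.2959 259.7653]
35.2083
```

View pics/after.png

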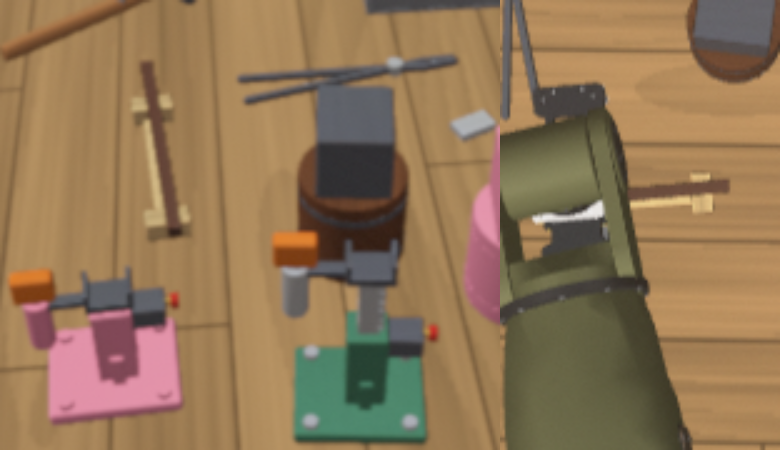

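The rest is raised: the orange grip spans rows 247–262, which matches 217 mm, and the saddle looks level with the block top. The bar is untouched at crop (163,150). Next I'll grasp the bar and re-measure the saddle's x from its cheeks.

Run:
```python
from h import *
from bench import robot
S=pickle.load(open("scene1.pkl","rb"));T=pickle.load(open("top1.pkl","rb"))
print("cheek tips pred (x=-20.5,+20.5 y=-17 z=.214)",proj(S,st(-.0205,-.017,.214)),proj(S,st(.0205,-.017,.214)),"floor",proj(S,st(-.023,-.017,.198)),proj(S,st(.023,-.017,.198)))
cv2.imwrite("pics/sad.png",np.hstack([cv2.resize(S["pixels"][235:285,265:335],(560,400),interpolation=cv2.INTER_CUBIC),cv2.resize(T["pixels"][180:240,335:371],(240,400),interpolation=cv2.INTER_CUBIC)]))
robot.grip(0.55)
robot.move_linear([.456,.150,.06],velocity=.2)
robot.move_linear([.456,.150,.022],velocity=.1)
b=favg(robot,8); 
robot.grip(0.0,45); print(robot.read_gripper_width()*94,favg(robot)-b)
robot.move_linear([.456,.150,.12],velocity=.15)
print("lift",favg(robot,8)-b,robot.read_wrist_torque(),robot.read_time_s())
robot.move_linear([.456,.150,.30],velocity=.25)
pickle.dump(b,open("b2.pkl","wb"))
print(robot.read_tool_pos(),robot.read_gripper_width()*94,robot.read_time_s())
```

```text
cheek tips pred (x=-20.5,+20.5 y=-17 z=.214) [297.6946 262.2906] [316.4326 262.4667] floor [296.3877 267.1529] [317.2071 267.3495]
15.579302511627114 [-2.6343 -0.377   2.6594]
lift [-0.1854  0.0354 -6.0951] [-0.0841  0.0967 -0.0069] 38.7833
[0.4556 0.1499 0.2982] 15.558767336005497 39.65
```

View pics/sad.png

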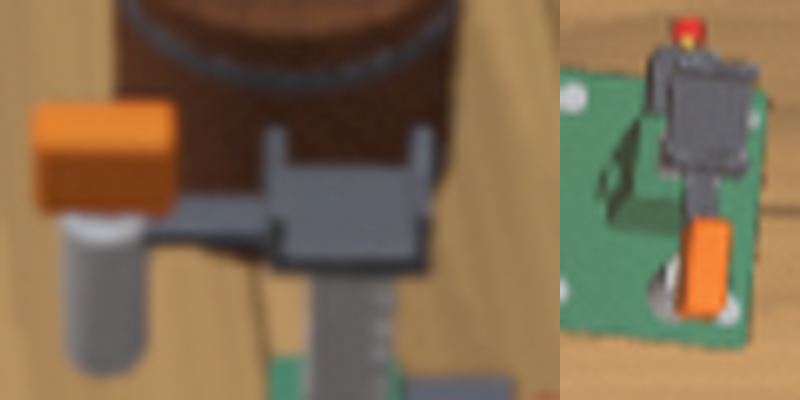

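The cheeks are at scene columns 299.2 and 317.7, against predictions of 297.7 and 316.4. The saddle is therefore about 3 mm further in +x, and I'll aim there. The 6.1 N lift shows the bar is held. I'll move above the saddle and check.

Run:
```python
from h import *
from bench import robot
T=pickle.load(open("top1.pkl","rb"))
print("saddle floor top view",onz(T,357.4,197.7,.198), "aim", st(.003,0,.198))
robot.reach(st(.003,.104,.29),down(-6)); 
robot.move_linear(st(.003,.104,.222),velocity=.12)
s=robot.snapshot("scene"); print(robot.read_tool_pos(),robot.read_time_s(),favg(robot,6)-pickle.load(open("b2.pkl","rb")))
cv2.imwrite("pics/above.png",cv2.resize(s["pixels"][165:295,255:355],None,fx=4.5,fy=4.5,interpolation=cv2.INTER_CUBIC))
```

```text
saddle floor top view [ 0.6537 -0.2139  0.198 ] aim [ 0.6507 -0.2133  0.198 ]
[ 0.662  -0.1098  0.2234] 41.675 [-0.0574 -0.3547 -5.758 ]
```

View pics/above.png

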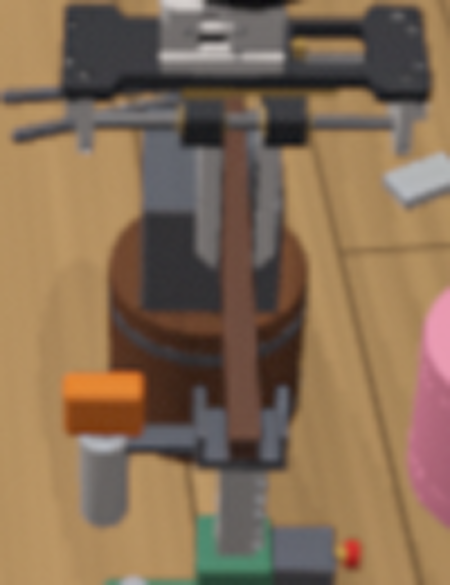

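The bar (crop 243,440) is centred between the cheeks (200 and 283). Lowering gently.

Run:
```python
from h import *
from bench import robot
robot.move_linear(st(.003,.104,.201),velocity=.06); robot.wait(.2)
b=favg(robot,10); z=.201
while z>.186:
    z-=.001; robot.move_linear(st(.003,.104,z),velocity=.02)
    f=favg(robot)-b; print(f"{z:.3f}:{robot.read_tool_pos()[2]:.4f}:{f[2]:.1f}",end=" ")
    if f[2]>2: break
print(robot.read_time_s(),robot.read_wrist_torque())
robot.grip(0.25,5); robot.wait(.3)
robot.move_linear(st(.003,.104,.30),velocity=.15)
robot.move_linear(st(-.2,.104,.32),velocity=.25)
s=robot.snapshot("scene");t=robot.snapshot("top"); print(robot.read_time_s(),robot.read_gripper_width())
cv2.imwrite("pics/placed.png",np.hstack([cv2.resize(s["pixels"][165:295,255:355],(450,585),interpolation=cv2.INTER_CUBIC),cv2.resize(t["pixels"][160:300,265:365],(350,490),interpolation=cv2.INTER_CUBIC).__class__(0) if 0 else cv2.copyMakeBorder(cv2.resize(t["pixels"][160:300,265:365],(350,490)),0,95,0,0,0)]))
```

```text
0.200:0.2000:-0.3 0.199:0.1989:0.0 0.198:0.1979:0.3 0.197:0.1970:-0.3 0.196:0.1959:-0.1 0.195:0.1949:0.1 0.194:0.1941:0.7 0.193:0.1939:10.4 44.775 [ 0.0882  0.8666 -0.0424]
47.375 0.2516355969469215
```

View pics/placed.png

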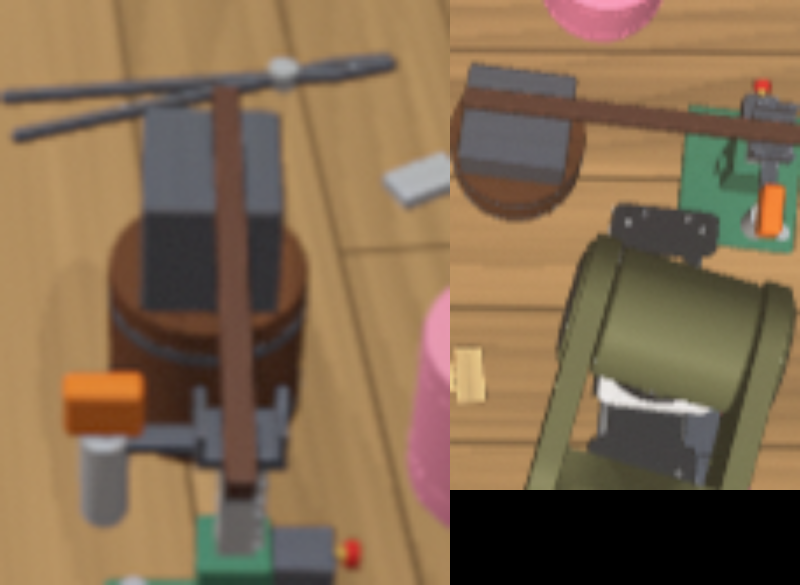

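The bar lies in the saddle (crop 240,440) and across the block top (228,150). The grip is still at the 217 mm position and the robot is clear. Handing in.

Run:
```python
from h import *
from bench import robot
s=robot.snapshot("scene")
e=[onz(s,308,271,.214),onz(s,305.5,185,.214)]
print([SR.T@(q-SO) for q in e]); c,p,a=big(mask(s,(3,150,100),(18,255,255),(262,225,300,295))); print(cv2.boundingRect(c))
robot.close_job()
```

```text
[array([ 0.0013, -0.0418,  0.214 ]), array([0.0033, 0.251 , 0.214 ])]
(269, 247, 19, 15)
the job is handed in; nothing more can be done
```

The rest is on its sixth notch and the bar lies in the saddle and across the block. I handed the job in at about 47 s of the 72 s allowed; no verdict is reported.

- **Ratchet rest:** A touch on the orange grip put its top at 161 mm, so the rest began on the lowest notch and needed six clicks. I counted six force drops of about 2 to 3.5 N, 12 mm apart. I then eased the handle down onto the notch. The last step down overshot slightly and pressed 8.7 N before I let go. Afterwards the grip stood at the height predicted for 217 mm, and it was still there just before hand-in.
- **Bar:** I lowered it in 1 mm steps. Contact came at the expected height of about 198 mm, and the last step peaked at 10.4 N against the 25 N limit. The final picture shows the bar lying on both rest and block. Its ends measured about −42 and +251 mm along the stand's y, so its middle is near 104 mm.
- **Other things:** The tongs look undisturbed in the last picture. I never reached near the hammer or tin, but took no separate measurement of them.
- **Checks that disagreed:** The first force threshold tripped on sensor noise, so I averaged the readings after that. The stand turned out about 3 mm further in x than first measured, and I corrected for that before placing the bar.

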